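# Lock the swing-arm bin on its post

## Robot

A 7-joint arm with a two-finger parallel gripper is mounted at the origin on the work surface. World frame = base frame: x ahead of the robot, y to its left, z up, the work surface at z = 0. Lengths are in m, angles in rad, forces in N, time in s.
With the tool pointing down it reaches from about 0.4 to 0.85 m from the base axis. Payload 4.5 kg.
Tool frame: the origin (TCP) lies on the centre line of the jaws, within the pads' length; the fingertips stand 11 mm ahead of it and the grasp point (between the pads) lies 8 mm behind it; z points along the fingers, x is the direction in which the jaws open and shut, and the axes are right-handed (so a half turn about z gives the same grasp; the last joint's range is limited). The gripper opens to 88 mm and grips with 3 to 60 N. Pads are 18 mm wide; open, the fingers measure 123 mm over their backs; the gripper's body (75 mm by 187 mm) begins 45 mm behind the grasp point.
Start: joints at [1.179, 0.689, -0.195, 1.565, 0.157, 0.902, -0.215], TCP at [0.258, -0.569, 0.25] pointing down, gripper open.
Joint ranges: [-3.01, 3.01], [-0.46, 2.08], [-1.47, 1.51], [0.13, 2.56], [-1, 4.14], [0.04, 2.09], [-2.66, 2.66]. Speed limits (rad/s): [2.57, 2.57, 3.14, 3.14, 3.14, 3.14, 3.14].

## Interface

Orientations are given as a unit quaternion [x, y, z, w].
In Python, from plant import r, vision, order, nets gives the robot as it stands.
- The arm moves only by the tool send_rows, never from a script. Its argument "series" is a list of rows, each an object with "delta_pos": the shift along the tool's x, y, z in cm, a list of three; "turn": the turn about the tool's z in degrees; "jaw": the closure, from 0 (fully open) to 1 (shut). In form: [{"delta_pos": [x, y, z], "turn": turn, "jaw": jaw}, ...]. A call has 1 to 8 rows; each row is the pose to reach, as a shift and turn from the pose commanded when the call began, along the tool's axes at that moment; what a row does not reach only later rows make up. A row lasts 1/12 s, in which the tool goes at most 41.7 mm and 7.16 degrees, less where a joint would pass 70% of its speed; a pose out of reach is approached as far as the arm can. A call with a gripper value outside its range is refused whole. The fingers move at their own pace and stop on an object; "force" is the grip in N (left out, the last holds). Time passes only in rows, so rows that repeat a pose let the fingers close. It gives the time, the measured TCP pose, the force and the opening at its end, in the units of the state.
- r.get_state(): the state, without advancing time (a new reading comes with each control period).
- vision.snapshot(name): name is "scene" or "top" or "wrist"; returns the picture (480x640x3 uint8, blue, green, red); there is no depth.
- vision.camera_params(name): a dict with "intrinsics" (3x3 intrinsics, pixels), "extrinsics" (4x4, takes a point from world to camera coordinates). Camera axes: x right, y down, z forward; pixel columns grow to the right and rows downward; lengths in m; the calibration is good to about 2 mm. A picture is of the moment at which its call begins: read the wrist's pose just before it. camera_params takes no time and is no camera call; for the wrist camera it gives the pose at the moment of the call.
- order.finish_job(): hands the job in, once; it reports no verdict.
Trained networks look in the newest picture that a camera, given by its name, has taken for a name from the list of things; names that differ only in an ending like _2 or _b are one class to them, and where a whole thing is asked for, a point or a joint stands for the part that bears it (a point fixed in the world has none). Each returns a list of dicts, best first, with "score" (0 to 1); they miss things now and then, are a little off and sometimes report something else, mostly with a low value. They report only what shows in the picture. A call takes as long as a camera call.
- nets.boxes_of(camera, label): "location" ([row, column] as shares, 0 to 1, of the picture: columns of its width, rows of its height, amid what is visible of it).
- nets.trace(camera, label): "region" (480x640 bool, what is visible of it) and "location" ([row, column] as shares, 0 to 1, of the picture: columns of its width, rows of its height, amid what is visible of it).
The state is a dict: "clock": time; "q": joint angles; "qd": joint speeds; "joint_torque": joint torques, N m; "tool_pos": TCP position; "eef_rot": TCP orientation; "contact_force": force on the tool from outside, world axes, zero at the start; "moment": the same for the moment, N m; "opening": opening from 0.0 (shut) to 1.0 (fully open).
Only numpy, scipy, OpenCV 4.12 (cv2) and the standard library are available. Lean on these libraries where they do the work, as an engineer would, in place of code of your own. Each camera call takes 0.05 s, during which the arm holds its last target.

## Task

The blue bin's swing arm has come loose on its post. Push it round until the set screw in its collar (red mark) faces squarely onto the flat milled on the post (yellow mark), and only then tighten the screw by pressing its orange lever down as far as it goes. Leave the red bin, the carton and the keypad where they are, and let go of everything at the end.

Things in the scene. Friction and masses are not known exactly. Their poses are not given: they have to be found in the camera images.
- stand: Fixed upright black post, 40 mm diameter, top 135 mm above the counter, on a fixed round grey flange (150 mm diameter, 12 mm high). Origin on the post's axis at counter height; its x axis points to the side of the post that has the flat, z up.
- flat (a point): Middle of the visible part of the bright flat milled on the post, 117 mm above the counter and 14 mm from the post's axis. Its x axis points level out of the flat, away from the post's axis; z up. A yellow line on the post's top end points to the flat.
- collar: Steel collar (72 mm diameter, 55 to 95 mm above the counter) turning about the post, one rigid piece with the blue bin. Origin on the post's axis, 55 mm up; x axis points along the set screw, z up. Faces the flat when its x matches the flat's x; starts 40 to 86 degrees clockwise of it (seen from above), so turn it counter-clockwise. Friction about 0.5 N m; stays where left.
- screw (a point): Hub of the lever on the collar's radial set screw, 66 mm from the post's axis, 75 mm above the counter. x axis points outward along the screw, y level and counter-clockwise about the post seen from above, z up. A red line on the collar's top lies above the screw.
- bin_centre (a point): Centre of the blue open bin on the collar's arm, 140 mm from the post's axis, exactly opposite the screw, 101 mm above the counter. Bin: 110 mm radially, 100 mm across, from 66 to 136 mm above the counter, walls 4 mm; x axis points towards the post. Its side walls (50 mm to either side) can be pushed.
- clamp_lever (a joint): Angle of the set screw's orange lever, rad: 0 = loose, lever rising 45 degrees; grows as its free end is pressed down, to the stop at 0.96 (tight, free end 10 degrees below level). Starts between 0 and 0.2. Takes about 3 N at 50 mm from the hub and stays where left.
- lever_knob (a point): Ball end (22 mm diameter) of the orange lever, a bar 14 mm thick; the ball's centre is 80 mm from the hub point 'screw'. The lever turns about the screw's x axis, in the upright plane 66 mm from the post's axis, and always extends to the screw's +y side.
- red_bin: Bystander: red parts bin, 140 x 100 x 70 mm, origin at the centre of its underside.
- carton: Bystander: small cardboard carton 110 x 80 x 60 mm, origin at the centre of its underside.
- keypad: Bystander: black number keypad 130 x 100 x 23 mm, origin at the centre of its underside.

How it is judged:
By the outcome, as a careful person would: the job done as asked, in the order asked, and still so for the second after the job is handed in, with the robot touching nothing.
It also fails if it takes over 53 s, if anything falls off the work surface, if the arm or the gripper's body presses on something with over 40 N, if the wrist force passes 120 N, or if a joint passes its speed limit or range.

## Working session

There is one attempt and no reset: what is moved stays moved. The work goes in short steps, Python scripts to look and compute and a tool call to move; the robot and the scene stay as the last step left them, time stands still between calls to the robot, and variables do not carry over. Pictures are saved under pics/ and viewed, and the job is handed in when it is done.

Besides the shell and the picture viewer there is one more tool, called after "Call:" as a command line: name --argument value ..., lists and objects as JSON in quotes. send_rows: Moves the arm, as the interface text tells. Its arguments: {"type":"object","properties":{"series":{"type":"array"},"force":{"type":"number"}},"required":["series"]}

```bash
ls; mkdir -p pics; python3 - <<'E'
from plant import r,vision,order,nets
import cv2
s=r.get_state();print(s)
for n in("scene","top"):
    im=vision.snapshot(n);cv2.imwrite(f"pics/{n}0.png",im)
    p=vision.camera_params(n);print(n,p)
    for l in("flat","screw","lever_knob","bin_centre","stand","collar","red_bin","carton","keypad"):
        try:
            print(l,[(round(d["score"],2),round(d["location"][1]*640,1),round(d["location"][0]*480,1)) for d in nets.boxes_of(n,l)[:3]])
        except Exception as e: print(l,e)
print(r.get_state()["clock"])
E
```

```text
pics
{'clock': 0.0, 'q': array([ 1.17881631,  0.68999031, -0.19453061,  1.56635112,  0.15730276,
        0.90247711, -0.21513265]), 'qd': array([ 7.26142033e-04, -1.45108870e-03,  5.09215250e-04,  1.07570485e-05,
        9.77425735e-05, -1.45157467e-03,  3.01054893e-04]), 'joint_torque': array([ 6.31807507e-04, -5.27558899e+01, -1.26652323e+00, -1.53425539e+01,
       -5.26290864e-02,  6.76608615e-03,  1.97446166e-04]), 'tool_pos': array([ 0.25785627, -0.56865652,  0.24890459]), 'eef_rot': array([ 8.40562689e-01, -5.41713510e-01, -8.01520342e-04, -4.44299454e-04]), 'contact_force': array([ 0.84099721,  1.25996518, -0.47796217]), 'moment': array([-0.01313889, -0.02761093, -0.04166743]), 'opening': 1.003511824447195}
scene {'intrinsics': array([[625.06093317,   0.        , 323.03253574],
       [  0.        , 625.06093317, 245.54513774],
       [  0.        ,   0.        ,   1.        ]]), 'extrinsics': array([[ 5.52560644e-01,  8.33472602e-01,  3.95837344e-04,
        -2.79748757e-01],
       [ 6.61697216e-01, -4.38391220e-01, -6.08251538e-01,
        -3.11097873e-01],
       [-5.0678
[... 531 characters left out ...]
17632,   0.        , 320.25724428],
       [  0.        , 607.48217632, 238.90041648],
       [  0.        ,   0.        ,   1.        ]]), 'extrinsics': array([[-0.01797132, -0.99975664, -0.01279424,  0.01350877],
       [-0.9963888 ,  0.01896992, -0.08276176,  0.54252993],
       [ 0.08298433,  0.0112607 , -0.99648723,  1.55626257],
       [ 0.        ,  0.        ,  0.        ,  1.        ]])}
flat [(0.55, 339.1, 240.6)]
screw [(0.55, 358.2, 242.6)]
lever_knob [(0.47, 285.5, 231.9)]
bin_centre [(0.61, 361.6, 246.1)]
stand [(0.67, 286.3, 229.4)]
collar [(0.92, 359.9, 243.8)]
red_bin [(0.78, 467.3, 291.6), (0.72, 285.4, 234.7)]
carton [(0.97, 464.4, 188.2)]
keypad [(0.58, 168.7, 288.3)]
1.0
```

View pics/scene0.png

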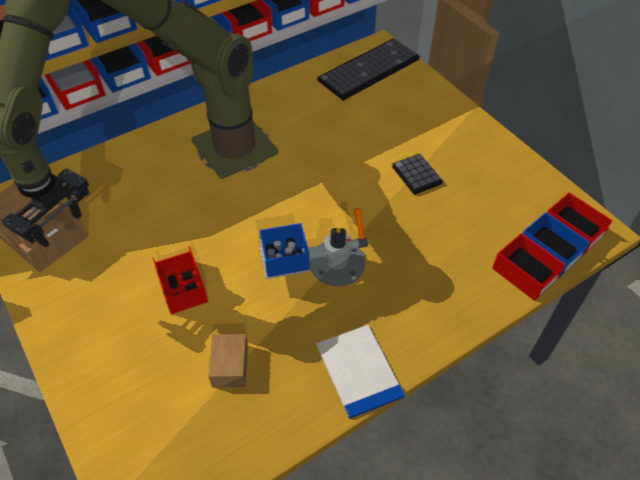

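View pics/top0.png

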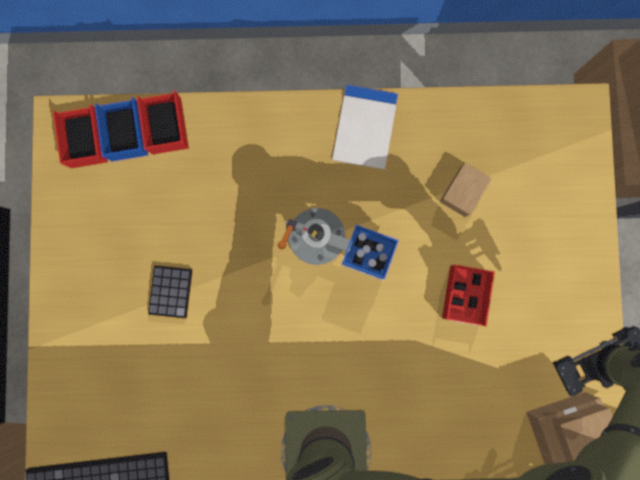

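```bash
python3 -c "
import cv2
a=cv2.imread('pics/top0.png')[180:300,250:410];cv2.imwrite('pics/topc.png',cv2.resize(a,None,fx=5,fy=5,interpolation=2))
a=cv2.imread('pics/scene0.png')[190:310,230:390];cv2.imwrite('pics/scenec.png',cv2.resize(a,None,fx=5,fy=5,interpolation=2))"
```

```text
(no output)
```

View pics/topc.png

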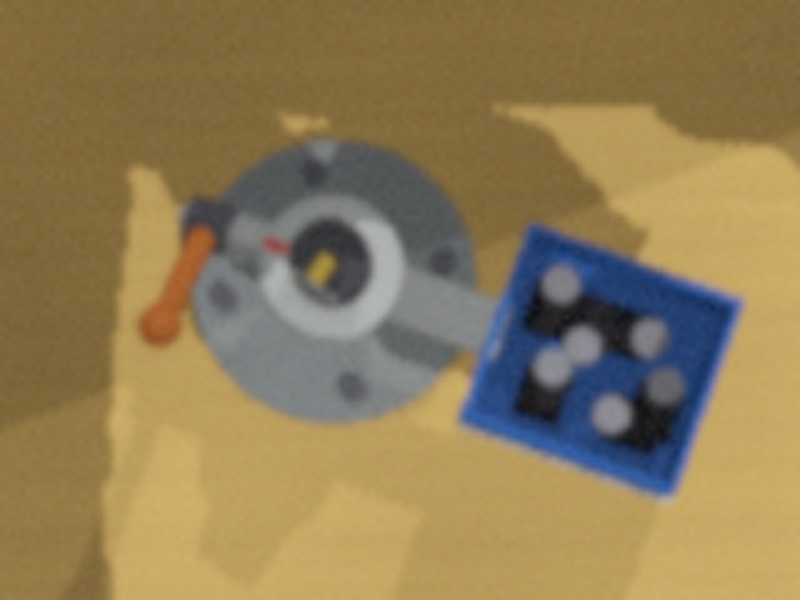

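View pics/scenec.png

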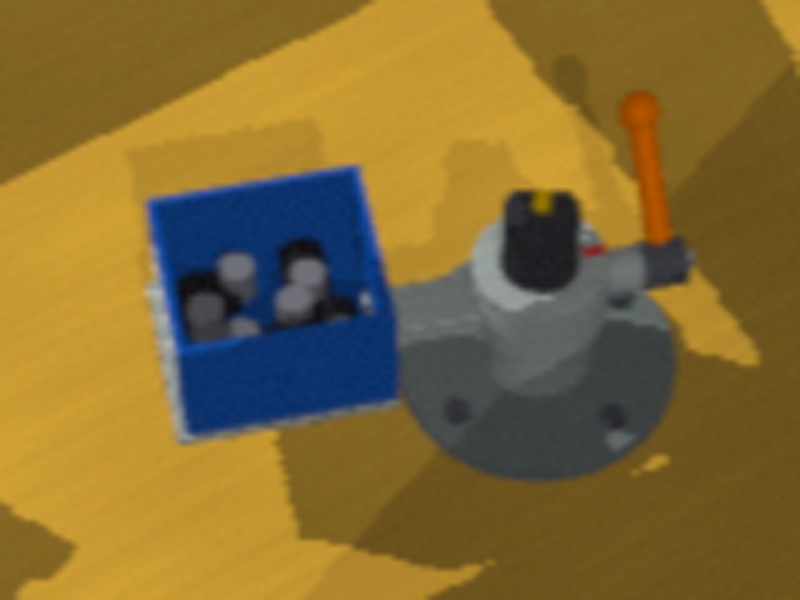

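```bash
cat > h.py <<'E'
import numpy as np, cv2
from plant import r,vision,order,nets
def ray(p,uv):
    K=p["intrinsics"];E=p["extrinsics"];R=E[:3,:3];t=E[:3,3]
    d=R.T@np.linalg.solve(K,[uv[0],uv[1],1.]);return -R.T@t,d
def atz(p,uv,z):
    c,d=ray(p,uv);return c+d*(z-c[2])/d[2]
def proj(p,X):
    E=p["extrinsics"];c=E[:3,:3]@np.asarray(X,float)+E[:3,3];u=p["intrinsics"]@c;return u[:2]/u[2]
def st():
    from scipy.spatial.transform import Rotation as R
    s=r.get_state();M=R.from_quat(s["eef_rot"]).as_matrix()
    return s,M
def goal(xyz,jawdeg=None):
    "delta in tool axes, cm, turn deg for jaw x-axis world azimuth (mod 180)"
    s,M=st();d=M.T@(np.asarray(xyz)-s["tool_pos"])*100
    a=np.degrees(np.arctan2(M[1,0],M[0,0]))
    t=None
    if jawdeg is not None:
        t=(jawdeg-a+90)%180-90; t=-t
    print("t",round(s["clock"],2),"pos",s["tool_pos"].round(4),"jawaz",round(a,1),"q7",s["q"][6].round(2),"delta",d.round(2),"turn",t,"F",s["contact_force"].round(1))
E
python3 - <<'E'
from h import *
p=vision.camera_params("top");q=vision.camera_params("scene")
c=lambda u,v:(250+u/5,180+v/5)
print("post top",atz(p,c(330,262),.135))
print("flange",atz(p,c(332,281),.012))
f=[atz(p,c(*a),.135) for a in((327,258),(318,282))];print("yellow",f)
print("bin corners",[atz(p,c(*a),.136).round(4) for a in((530,227),(740,302),(668,495),(464,420))])
print("red",[atz(p,c(*a),.095).round(4) for a in((290,250),(266,241))])
print("hub",atz(p,c(207,213),.08))
d=lambda u,v:(230+u/5,190+v/5)
print("scene post top",atz(q,d(541,212),.135), "bin",[atz(q,d(*a),.136).round(4) for a in((148,202),(358,167),(396,310),(183,350))])
s,M=st();print(M.round(3))
w=vision.camera_params("wrist");E=w["extrinsics"];print("cam pos in tool",M.T@(-E[:3,:3].T@E[:3,3]-s["tool_pos"]),"cam axes in tool",(E[:3,:3]@M).round(2),w["intrinsics"])
E
```

```text
post top [0.54927465 0.01219727 0.135     ]
flange [0.5508519  0.01355587 0.012     ]
yellow [array([0.55124328, 0.01361305, 0.135     ]), array([0.53968761, 0.01816055, 0.135     ])]
bin corners [array([ 0.5643, -0.0847,  0.136 ]), array([ 0.5261, -0.1849,  0.136 ]), array([ 0.434 , -0.1478,  0.136 ]), array([ 0.4717, -0.0509,  0.136 ])]
red [array([0.5594, 0.0327, 0.095 ]), array([0.5641, 0.0445, 0.095 ])]
hub [0.58035332 0.07454158 0.08      ]
scene post top [0.55361547 0.01468554 0.135     ] bin [array([ 0.4387, -0.1485,  0.136 ]), array([ 0.4781, -0.0473,  0.136 ]), array([ 0.5659, -0.0806,  0.136 ]), array([ 0.5289, -0.1808,  0.136 ])]
[[ 0.413 -0.911  0.   ]
 [-0.911 -0.413 -0.   ]
 [ 0.    -0.    -1.   ]]
cam pos in tool [-0.00062672 -0.0835838  -0.13386822] cam axes in tool [[ 1.   -0.    0.  ]
 [ 0.    0.95 -0.32]
 [ 0.    0.32  0.95]] [[377.19598209   0.         321.65685056]
 [  0.         377.19598209 241.52236423]
 [  0.           0.           1.        ]]
```

```bash
python3 - <<'E'
from h import *
goal([0.588,-0.002,0.28],-112)
E
```

```text
t 1.0 pos [ 0.2582 -0.5692  0.2498] jawaz -65.6 q7 -0.22 delta [-38.03 -53.47  -3.03] turn 46.39558424095772 F [-0.2 -0.3  0.8]
```

Call:
send_rows --series '[{"delta_pos": [-2.4, -3.3, -0.4], "turn": 6, "jaw": 0}, {"delta_pos": [-4.8, -6.6, -0.8], "turn": 12, "jaw": 0}, {"delta_pos": [-7.2, -9.9, -1.2], "turn": 18, "jaw": 0}, {"delta_pos": [-9.6, -13.2, -1.6], "turn": 24, "jaw": 0}, {"delta_pos": [-12, -16.5, -2], "turn": 30, "jaw": 0}, {"delta_pos": [-14.4, -20, -2.4], "turn": 36, "jaw": 0}, {"delta_pos": [-16.8, -23.4, -2.8], "turn": 42, "jaw": 0}, {"delta_pos": [-19.2, -26.7, -3], "turn": 46.4, "jaw": 0}]'

```text
clock: 1.67
tool_pos: [0.423, -0.2826, 0.2804]
eef_rot: [-0.557, 0.83, -0.001, 0.0]
contact_force: [1.1, -0.2, -0.6]
opening: 1.0
```

```bash
python3 - <<'E'
from h import *
goal([0.588,-0.002,0.28],-112)
E
```

```text
t 1.67 pos [ 0.423  -0.2826  0.2804] jawaz -112.3 q7 -1.41 delta [-32.23  -4.62   0.04] turn -0.2954218929536978 F [ 1.1 -0.2 -0.6]
```

Call:
send_rows --series '[{"delta_pos": [-4, -0.6, 0], "turn": 0, "jaw": 0}, {"delta_pos": [-8, -1.2, 0], "turn": 0, "jaw": 0}, {"delta_pos": [-12, -1.8, 0], "turn": 0, "jaw": 0}, {"delta_pos": [-16, -2.4, 0], "turn": 0, "jaw": 0}, {"delta_pos": [-20, -3, 0], "turn": 0, "jaw": 0}, {"delta_pos": [-24, -3.6, 0], "turn": 0, "jaw": 0}, {"delta_pos": [-28, -4.2, 0], "turn": 0, "jaw": 0}, {"delta_pos": [-32.2, -4.6, 0], "turn": 0, "jaw": 0}]'

```text
clock: 2.33
tool_pos: [0.5859, -0.0019, 0.2799]
eef_rot: [-0.559, 0.829, -0.0, 0.0]
contact_force: [0.9, -1.1, -0.3]
opening: 0.999
```

Call:
send_rows --series '[{"delta_pos": [0, 0, 0], "turn": 0, "jaw": 0}, {"delta_pos": [0, 0, 0], "turn": 0, "jaw": 0}]'

```text
clock: 2.5
tool_pos: [0.5857, 0.0003, 0.2793]
eef_rot: [-0.562, 0.827, 0.001, 0.001]
contact_force: [-1.1, -0.7, 0.5]
opening: 0.996
```

```bash
python3 - <<'E'
from h import *
import pickle
s,M=st();p=vision.camera_params("wrist");im=vision.snapshot("wrist");cv2.imwrite("pics/w1.png",im);pickle.dump(p,open("w1.pkl","wb"));print(s["tool_pos"],proj(p,[.551,.013,.135]))
E
```

```text
[5.85709783e-01 2.50122447e-04 2.79331797e-01] [323.90040881 272.57826928]
```

View pics/w1.png

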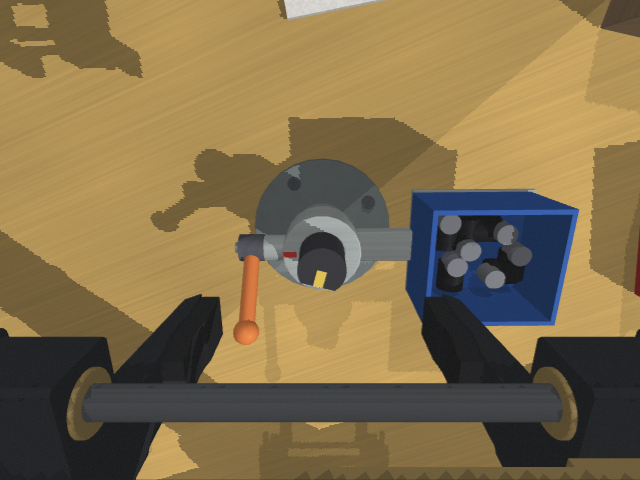

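```bash
python3 -c "
import cv2
a=cv2.imread('pics/w1.png')[215:305,270:390];cv2.imwrite('pics/w1c.png',cv2.resize(a,None,fx=6,fy=6,interpolation=0))"
```

```text
(no output)
```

View pics/w1c.png

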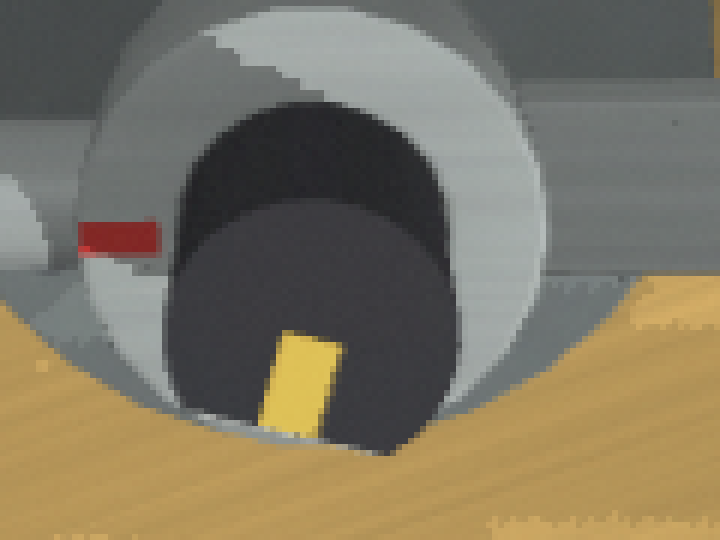

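```bash
python3 - <<'E'
from h import *
import pickle
p=pickle.load(open("w1.pkl","rb"))
c=lambda u,v:(270+(u)/6-.5,215+v/6-.5)
az=lambda v:np.degrees(np.arctan2(v[1],v[0]))
Y=[atz(p,c(*a),.135) for a in((313,337),(290,437))];print("yellow",Y,az(Y[1]-Y[0]))
F=[atz(p,c(*a),.135) for a in((180,408),(395,455))];d=F[1]-F[0];print("flat chord",F,np.linalg.norm(d),"normal az",az(d)+90,az(d)-90)
# post circle fit from top edge of post top
P=np.array([atz(p,c(*a),.135)[:2] for a in((168,310),(172,375),(190,262),(230,220),(310,198),(390,218),(437,262),(459,325),(448,390))])
A=np.c_[2*P,np.ones(len(P))];x=np.linalg.lstsq(A,(P**2).sum(1),rcond=None)[0];print("post",x[:2],np.sqrt(x[2]+x[:2]@x[:2]))
R=[atz(p,c(*a),.095) for a in((160,239),(78,239))];print("red",R,az(R[1]-R[0]),az(R[1][:2]-x[:2]))
C=np.array([atz(p,a,.136) for a in((431,211),(578,209),(555,324),(442,325))]);print(C.round(4),[np.linalg.norm(C[i]-C[i-1]).round(3) for i in range(4)])
E
```

```text
yellow [array([0.55319916, 0.01405185, 0.135     ]), array([0.54072029, 0.02234332, 0.135     ])] 146.39828456817193
flat chord [array([0.55015804, 0.03452109, 0.135     ]), array([0.53298827, 0.01009901, 0.135     ])] 0.029853629932588856 normal az -35.10884856147699 -215.10884856147698
post [0.5532115  0.01407124] 0.019612021904691943
red [array([0.56066597, 0.03585132, 0.095     ]), array([0.5651955 , 0.04729739, 0.095     ])] 68.40988288288338 70.16664507711786
[[ 0.5686 -0.0808  0.136 ]
 [ 0.5294 -0.1841  0.136 ]
 [ 0.4369 -0.1498  0.136 ]
 [ 0.4707 -0.0617  0.136 ]] [np.float64(0.1), np.float64(0.11), np.float64(0.099), np.float64(0.094)]
```

```bash
python3 - <<'E'
from h import *
goal([0.428,-0.0876,0.28],68.8)
E
```

```text
t 2.55 pos [ 0.5848 -0.0028  0.2794] jawaz -111.9 q7 -1.96 delta [13.71 11.39 -0.04] turn -0.6871839987293811 F [-1.2 -0.8 -0. ]
```

Call:
send_rows --series '[{"delta_pos": [2.3, 1.9, 0], "turn": -0.7, "jaw": 0.5}, {"delta_pos": [4.6, 3.8, 0], "turn": -0.7, "jaw": 1}, {"delta_pos": [7, 5.7, 0], "turn": -0.7, "jaw": 1}, {"delta_pos": [9.3, 7.6, 0], "turn": -0.7, "jaw": 1}, {"delta_pos": [11.5, 9.5, 0], "turn": -0.7, "jaw": 1}, {"delta_pos": [13.7, 11.4, 0], "turn": -0.7, "jaw": 1}, {"delta_pos": [13.7, 11.4, 0], "turn": -0.7, "jaw": 1}, {"delta_pos": [13.7, 11.4, 0], "turn": -0.7, "jaw": 1}]'

```text
clock: 3.22
tool_pos: [0.4258, -0.0903, 0.2802]
eef_rot: [-0.562, 0.827, -0.0, -0.0]
contact_force: [0.3, 1.0, 1.4]
opening: 0.416
```

```bash
python3 - <<'E'
from h import *
goal([0.428,-0.0876,0.10],68.8)
E
```

```text
t 3.22 pos [ 0.4258 -0.0903  0.2802] jawaz -111.6 q7 -1.79 delta [-0.35 -0.11 18.02] turn -0.4423988727779147 F [0.3 1.  1.4]
```

Call:
send_rows --series '[{"delta_pos": [-0.1, 0, 3], "turn": -0.4, "jaw": 1}, {"delta_pos": [-0.1, 0, 6], "turn": -0.4, "jaw": 1}, {"delta_pos": [-0.1, 0, 9], "turn": -0.4, "jaw": 1}, {"delta_pos": [-0.1, 0, 12], "turn": -0.4, "jaw": 1}, {"delta_pos": [-0.1, 0, 15], "turn": -0.4, "jaw": 1}, {"delta_pos": [-0.1, 0, 17], "turn": -0.4, "jaw": 1}, {"delta_pos": [-0.1, 0, 18], "turn": -0.4, "jaw": 1}, {"delta_pos": [-0.1, 0, 18], "turn": -0.4, "jaw": 1}]'

```text
clock: 3.88
tool_pos: [0.4282, -0.087, 0.0976]
eef_rot: [-0.567, 0.824, 0.001, -0.001]
contact_force: [0.2, -0.3, 0.0]
opening: 0.006
```

```bash
cat >> h.py <<'E'
C0=np.array([0.553,0.014]);
def push(th0,dths,tan,z=0.10,rad=0.14,jz=0.):
    "rows (tool-frame deltas from now's measured pose): bin azimuth th0+dth; jaw axis radial"
    s,M=st();a0=np.degrees(np.arctan2(M[1,0],M[0,0]))
    print("t",round(s["clock"],2),"pos",s["tool_pos"].round(4),"az",a0.round(1),"F",s["contact_force"].round(1),"open",round(s["opening"],2))
    for i,dd in enumerate(dths):
        th=np.radians(th0+dd);b=np.array([np.cos(th),np.sin(th)]);t=np.array([-b[1],b[0]])
        tn=tan[i] if np.ndim(tan) else tan
        P=np.r_[C0+rad*b+tn*t,z]
        d=M.T@(P-s["tool_pos"])*100
        tu=-((th0+dd-a0+90)%180-90)
        print("[%.1f, %.1f, %.1f] %.1f"%(*d,tu), P.round(3))
E
python3 - <<'E'
from h import *
push(248.8,[0,0,4,8,12,16,20,24],[-.07,-.062]+[-.059]*6)
E
```

```text
t 3.88 pos [ 0.4282 -0.087   0.0976] az -110.9 F [ 0.2 -0.3  0. ] open 0.01
[0.1, -1.0, -0.2] 0.3 [ 0.437 -0.091  0.1  ]
[0.1, -1.8, -0.2] 0.3 [ 0.445 -0.094  0.1  ]
[0.5, -3.1, -0.3] -3.7 [ 0.455 -0.102  0.1  ]
[0.8, -4.1, -0.3] -7.7 [ 0.464 -0.109  0.1  ]
[1.0, -5.1, -0.3] -11.7 [ 0.472 -0.115  0.1  ]
[1.2, -6.2, -0.3] -15.7 [ 0.482 -0.12   0.1  ]
[1.3, -7.2, -0.3] -19.7 [ 0.491 -0.125  0.1  ]
[1.3, -8.3, -0.3] -23.7 [ 0.501 -0.129  0.1  ]
```

Call:
send_rows --series '[{"delta_pos": [0.1, -1.0, -0.2], "turn": 0.3, "jaw": 1}, {"delta_pos": [0.1, -1.8, -0.2], "turn": 0.3, "jaw": 1}, {"delta_pos": [0.5, -3.1, -0.3], "turn": -3.7, "jaw": 1}, {"delta_pos": [0.8, -4.1, -0.3], "turn": -7.7, "jaw": 1}, {"delta_pos": [1.0, -5.1, -0.3], "turn": -11.7, "jaw": 1}, {"delta_pos": [1.2, -6.2, -0.3], "turn": -15.7, "jaw": 1}, {"delta_pos": [1.3, -7.2, -0.3], "turn": -19.7, "jaw": 1}, {"delta_pos": [1.3, -8.3, -0.3], "turn": -23.7, "jaw": 1}]'

```text
clock: 4.55
tool_pos: [0.4996, -0.129, 0.1031]
eef_rot: [0.725, -0.688, -0.001, 0.002]
contact_force: [-3.5, 1.7, -1.1]
opening: 0.003
```

```bash
python3 - <<'E'
from h import *
push(248.8,[28,32,36,40,44,48,52,56],-.059)
im=vision.snapshot("top");cv2.imwrite("pics/t2.png",cv2.resize(im[150:330,220:460],None,fx=3,fy=3))
E
```

```text
t 4.55 pos [ 0.4996 -0.129   0.1031] az -87.0 F [-3.5  1.7 -1.1] open 0.0
[0.4, -1.1, 0.3] -3.8 [ 0.511 -0.132  0.1  ]
[0.7, -2.1, 0.3] -7.8 [ 0.521 -0.135  0.1  ]
[0.9, -3.2, 0.3] -11.8 [ 0.532 -0.136  0.1  ]
[1.1, -4.2, 0.3] -15.8 [ 0.542 -0.138  0.1  ]
[1.2, -5.3, 0.3] -19.8 [ 0.553 -0.138  0.1  ]
[1.2, -6.3, 0.3] -23.8 [ 0.563 -0.138  0.1  ]
[1.1, -7.4, 0.3] -27.8 [ 0.574 -0.136  0.1  ]
[1.0, -8.4, 0.3] -31.8 [ 0.584 -0.135  0.1  ]
```

View pics/t2.png

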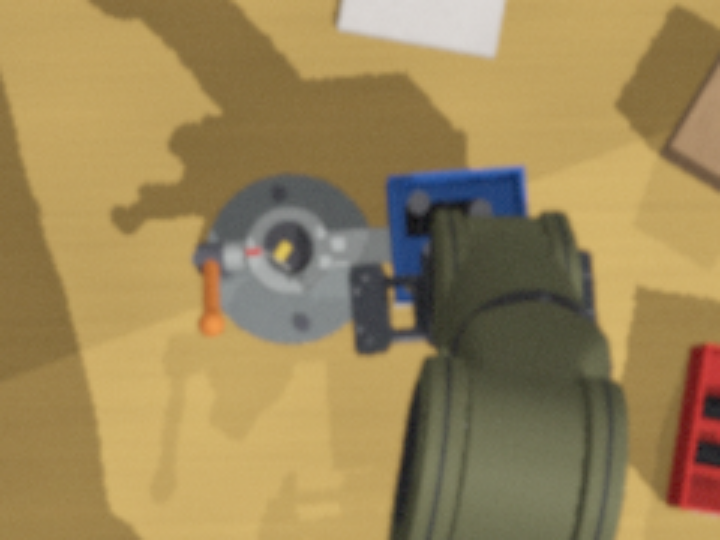

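Call:
send_rows --series '[{"delta_pos": [0.4, -1.1, 0.2], "turn": -3.8, "jaw": 1}, {"delta_pos": [0.7, -2.1, 0.2], "turn": -7.8, "jaw": 1}, {"delta_pos": [0.9, -3.2, 0.2], "turn": -11.8, "jaw": 1}, {"delta_pos": [1.1, -4.2, 0.2], "turn": -15.8, "jaw": 1}, {"delta_pos": [1.2, -5.3, 0.2], "turn": -19.8, "jaw": 1}, {"delta_pos": [1.2, -6.3, 0.2], "turn": -23.8, "jaw": 1}, {"delta_pos": [1.1, -7.4, 0.2], "turn": -27.8, "jaw": 1}, {"delta_pos": [1.0, -8.4, 0.2], "turn": -31.8, "jaw": 1}]'

```text
clock: 5.27
tool_pos: [0.5842, -0.1356, 0.1011]
eef_rot: [0.886, -0.464, -0.001, 0.002]
contact_force: [-5.1, -0.1, 0.8]
opening: 0.003
```

```bash
python3 - <<'E'
from h import *
push(248.8,[60,64,68,70,71,71,71],-.059)
E
```

```text
t 5.27 pos [ 0.5842 -0.1356  0.1011] az -55.3 F [-5.1 -0.1  0.8] open 0.0
[0.3, -1.1, 0.1] -4.1 [ 0.595 -0.132  0.1  ]
[0.6, -2.1, 0.1] -8.1 [ 0.605 -0.129  0.1  ]
[0.8, -3.1, 0.1] -12.1 [ 0.615 -0.125  0.1  ]
[0.9, -3.6, 0.1] -14.1 [ 0.619 -0.123  0.1  ]
[1.0, -3.9, 0.1] -15.1 [ 0.622 -0.121  0.1  ]
[1.0, -3.9, 0.1] -15.1 [ 0.622 -0.121  0.1  ]
[1.0, -3.9, 0.1] -15.1 [ 0.622 -0.121  0.1  ]
```

Call:
send_rows --series '[{"delta_pos": [0.3, -1.1, 0.1], "turn": -4.1, "jaw": 1}, {"delta_pos": [0.6, -2.1, 0.1], "turn": -8.1, "jaw": 1}, {"delta_pos": [0.8, -3.1, 0.1], "turn": -12.1, "jaw": 1}, {"delta_pos": [0.9, -3.6, 0.1], "turn": -14.1, "jaw": 1}, {"delta_pos": [1.0, -3.9, 0.1], "turn": -15.1, "jaw": 1}, {"delta_pos": [1.0, -3.9, 0.1], "turn": -15.1, "jaw": 1}, {"delta_pos": [1.0, -3.9, 0.1], "turn": -15.1, "jaw": 1}]'

```text
clock: 5.85
tool_pos: [0.6237, -0.1215, 0.1002]
eef_rot: [0.938, -0.345, 0.001, 0.0]
contact_force: [-1.9, -1.4, 1.1]
opening: 0.007
```

```bash
python3 - <<'E'
from h import *
push(248.8,[71],-.059)
im=vision.snapshot("top");cv2.imwrite("pics/t3.png",cv2.resize(im[150:330,220:460],None,fx=3,fy=3))
im=vision.snapshot("wrist");cv2.imwrite("pics/w3.png",im)
E
```

```text
t 5.85 pos [ 0.6237 -0.1215  0.1002] az -40.4 F [-1.9 -1.4  1.1] open 0.01
[-0.1, 0.1, 0.0] -0.2 [ 0.622 -0.121  0.1  ]
```

View pics/t3.png

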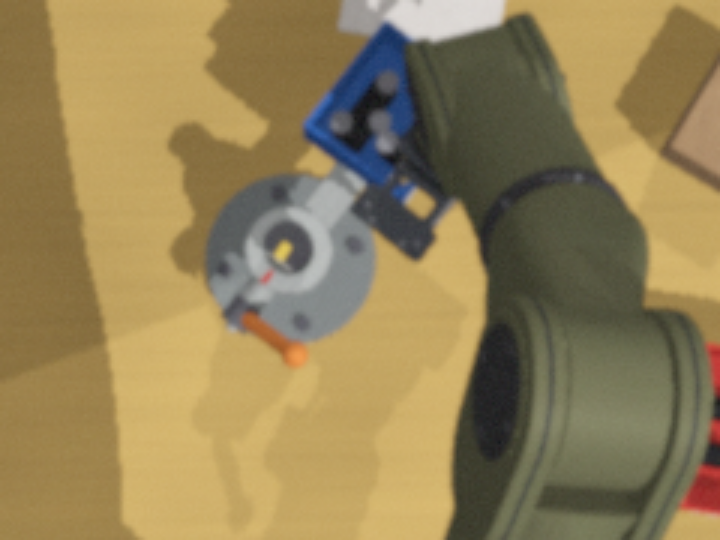

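View pics/w3.png

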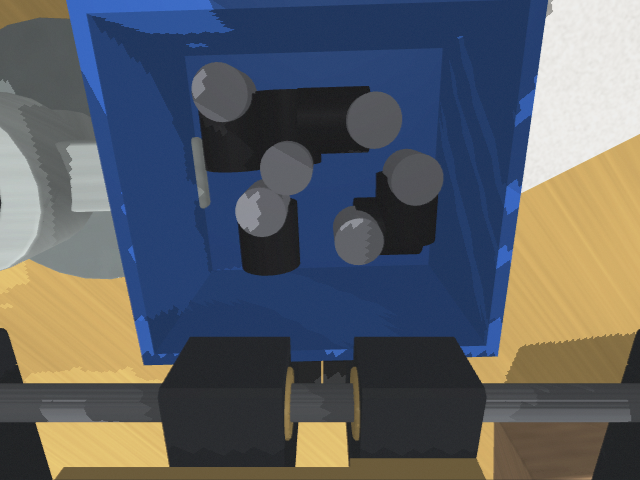

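```bash
python3 - <<'E'
from h import *
p=vision.camera_params("wrist");az=lambda v:np.degrees(np.arctan2(v[1],v[0]))
a=atz(p,(143,365),.136);b=atz(p,(498,357),.136);print(a,b,np.linalg.norm(a-b),"bin az",az(b-a), "screw az",az(b-a)+180)
# from midpoint of near rim
m=(a+b)[:2]/2-C0;print(np.hypot(*m),az(m)+np.degrees(np.arctan2(.05,.14)))
q=vision.camera_params("top");f=lambda u,v:(220+u/3,150+v/3)
C=[atz(q,f(*x),.136) for x in((305,132),(388,24))];print(C, az(C[1]-C[0]))
print(az(atz(q,f(238,312),.078)[:2]-C0))
E
```

```text
[ 0.58827668 -0.07740921  0.136     ] [ 0.67315707 -0.14594309  0.136     ] 0.10909433154250317 bin az -38.91799954670044 screw az 141.08200045329954
0.14776470723323734 -38.613942578032905
[array([ 0.64248205, -0.00319816,  0.136     ]), array([ 0.72969988, -0.07222316,  0.136     ])] -38.358416689455055
141.06214065789118
```

Call:
send_rows --series '[{"delta_pos": [0.1, -0.4, 0], "turn": -1.5, "jaw": 1}, {"delta_pos": [0.2, -0.8, 0], "turn": -3.3, "jaw": 1}, {"delta_pos": [0.2, -0.8, 0], "turn": -3.3, "jaw": 1}, {"delta_pos": [0.2, -0.8, 0], "turn": -3.3, "jaw": 1}]'

```text
clock: 6.28
tool_pos: [0.6307, -0.1169, 0.1]
eef_rot: [0.948, -0.318, 0.001, 0.001]
contact_force: [-0.5, -3.6, 0.8]
opening: 0.004
```

```bash
python3 - <<'E'
from h import *
push(248.8,[74.5,74.5],-.059)
im=vision.snapshot("wrist");cv2.imwrite("pics/w4.png",im)
s,M=st();y=M[:2,1]
goal([*(s["tool_pos"][:2]+.03*y),.1]); print(y)
E
```

```text
t 6.28 pos [ 0.6307 -0.1169  0.1   ] az -37.0 F [-0.5 -3.6  0.8] open 0.0
[-0.1, 0.0, -0.0] -0.3 [ 0.63  -0.117  0.1  ]
[-0.1, 0.0, -0.0] -0.3 [ 0.63  -0.117  0.1  ]
t 6.33 pos [ 0.6305 -0.1168  0.0999] jawaz -37.0 q7 -0.9 delta [ 0.    3.   -0.01] turn None F [-0.4 -5.  -0.2]
[-0.60246131 -0.79814797]
```

View pics/w4.png

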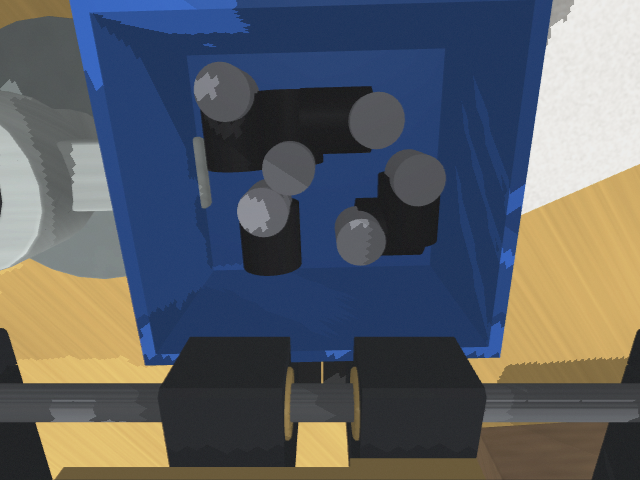

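Call:
send_rows --series '[{"delta_pos": [0, 1.5, 0], "turn": 0, "jaw": 1}, {"delta_pos": [0, 3, 0], "turn": 0, "jaw": 1}, {"delta_pos": [0, 4, -3], "turn": 0, "jaw": 1}, {"delta_pos": [0, 4, -6.5], "turn": 0, "jaw": 1}, {"delta_pos": [0, 4, -10], "turn": 0, "jaw": 1}, {"delta_pos": [0, 4, -13.5], "turn": 0, "jaw": 1}, {"delta_pos": [0, 4, -16], "turn": 0, "jaw": 1}, {"delta_pos": [0, 4, -18], "turn": 0, "jaw": 1}]'

```text
clock: 7.0
tool_pos: [0.6056, -0.1482, 0.2823]
eef_rot: [0.948, -0.318, 0.001, -0.0]
contact_force: [-0.0, 0.9, -0.7]
opening: 0.005
```

```bash
python3 - <<'E'
from h import *
goal([.577,.046,.28])
E
```

```text
t 7.0 pos [ 0.6056 -0.1482  0.2823] jawaz -37.0 q7 -0.75 delta [-13.98 -13.78   0.23] turn None F [-0.   0.9 -0.7]
```

Call:
send_rows --series '[{"delta_pos": [-2.5, -2.5, 0], "turn": 0, "jaw": 1}, {"delta_pos": [-5, -5, 0], "turn": 0, "jaw": 1}, {"delta_pos": [-7.5, -7.5, 0], "turn": 0, "jaw": 1}, {"delta_pos": [-10, -10, 0], "turn": 0, "jaw": 1}, {"delta_pos": [-12.5, -12.5, 0], "turn": 0, "jaw": 1}, {"delta_pos": [-14, -13.8, 0], "turn": 0, "jaw": 1}, {"delta_pos": [-14, -13.8, 0], "turn": 0, "jaw": 1}, {"delta_pos": [-14, -13.8, 0], "turn": 0, "jaw": 1}]'

```text
clock: 7.67
tool_pos: [0.5762, 0.0474, 0.2796]
eef_rot: [0.949, -0.316, -0.0, 0.0]
contact_force: [1.3, -0.3, -0.5]
opening: 0.006
```

```bash
python3 - <<'E'
from h import *
import pickle
p=vision.camera_params("wrist");im=vision.snapshot("wrist");cv2.imwrite("pics/w5.png",im);pickle.dump(p,open("w5.pkl","wb"))
u=proj(p,[*C0,.12]);print(u);x0,y0=int(u[0])-60,int(u[1])-45;print(x0,y0)
cv2.imwrite('pics/w5c.png',cv2.resize(im[y0:y0+90,x0:x0+120],None,fx=6,fy=6,interpolation=0))
E
```

```text
[323.97532253 270.25348635]
263 225
```

View pics/w5.png

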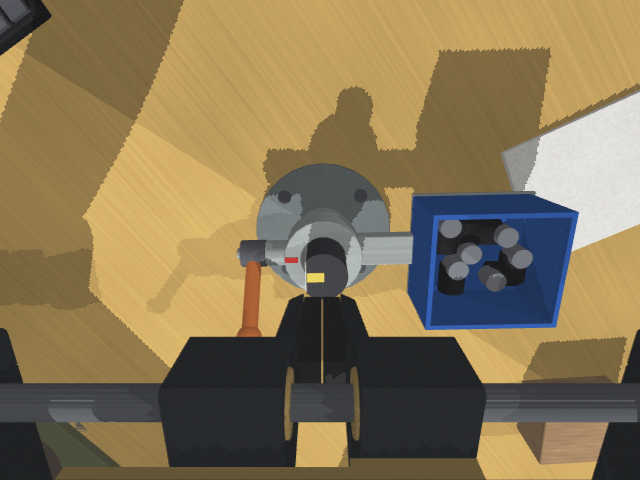

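View pics/w5c.png

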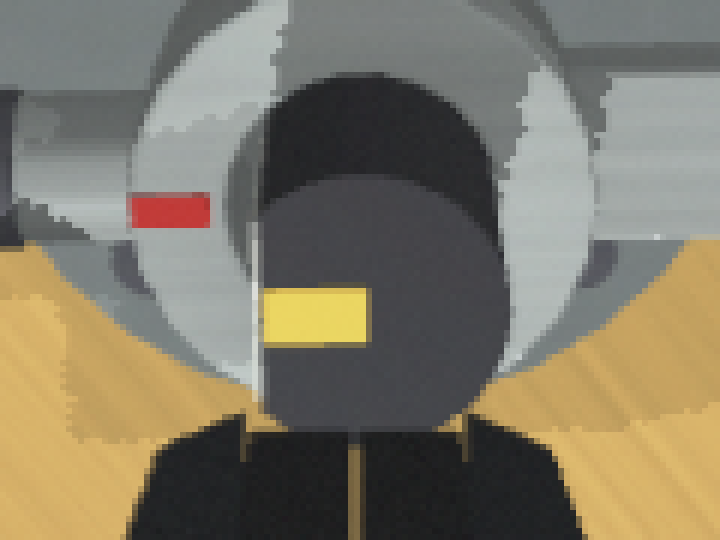

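```bash
python3 - <<'E'
import pickle,cv2
import numpy as np
from h import atz,C0
from h import proj
p=pickle.load(open("w5.pkl","rb"));im=cv2.imread("pics/w5.png")
az=lambda v:np.degrees(np.arctan2(v[1],v[0]))
# rectify: axes a=radial along bin az -35.5
th=np.radians(-35.);b=np.array([np.cos(th),np.sin(th)]);t=np.array([-b[1],b[0]])
def rect(z,lo,hi,tlo,thi,res):
    A=np.arange(lo,hi,res);T=np.arange(thi,tlo,-res)
    g=C0+A[None,:,None]*b+T[:,None,None]*t
    X=np.concatenate([g,np.full(g.shape[:2]+(1,),z)],2)
    E=p["extrinsics"];c=X@E[:3,:3].T+E[:3,3];u=c@p["intrinsics"].T;u=(u[...,:2]/u[...,2:]).astype(np.float32)
    return cv2.remap(im,u[...,0],u[...,1],cv2.INTER_LINEAR)
for n,a in(("rim",(.136,.07,.21,-.07,.07,.00025)),("top",(.135,-.03,.03,-.03,.03,.0001)),("col",(.095,-.045,.0,-.03,.03,.0001))):
    cv2.imwrite(f"pics/r_{n}.png",rect(*a))
def pca(n,mask,z):
    v,u=np.nonzero(mask);P=np.array([atz(p,(x,y),z)[:2] for x,y in zip(u,v)]);m=P.mean(0);w,V=np.linalg.eigh(np.cov((P-m).T));d=V[:,1]
    print(n,len(P),"centroid",m,"axis az",az(d)%180,"from post az",az(m-C0),"len",np.sqrt(12*w))
B,G,R=[im[...,i].astype(int) for i in range(3)]
red=(R>120)&(G<90)&(B<90);red[:, :280]=0;red[:,305:]=0;red[:240]=0;red[275:]=0
yel=(R>180)&(G>150)&(B<120);yel[:, :300]=0;yel[:,330:]=0;yel[:268]=0;yel[288:]=0
pca("red",red,.095);pca("yel",yel,.135)
E
```

```text
red 67 centroid [0.52900582 0.03138404] axis az 145.56158878536942 from post az 144.07626253355033 len [0.00501216 0.01192303]
yel 153 centroid [0.54744574 0.01875383] axis az 143.36243347172234 from post az 139.44012466134723 len [0.0078681  0.01369844]
```

View pics/r_rim.png

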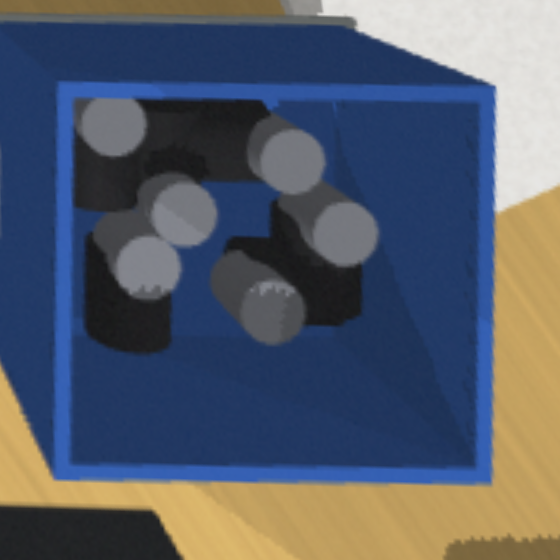

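View pics/r_top.png

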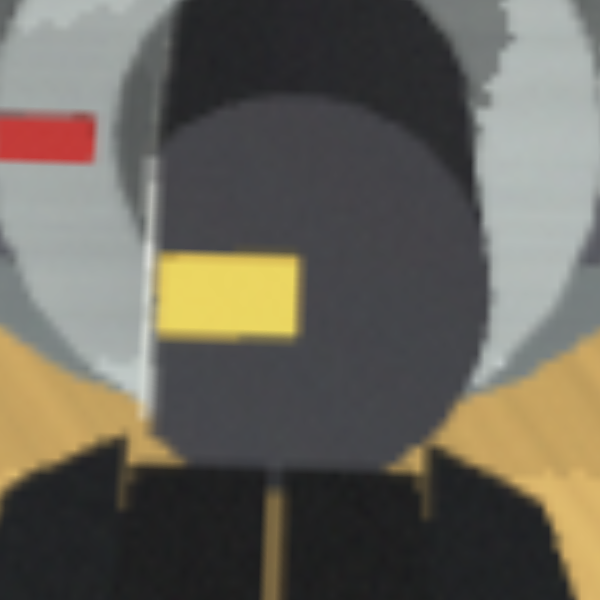

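```bash
cat > fit.py <<'E'
import pickle,cv2,sys
import numpy as np
from h import C0
def run(name,th=-35.,yz=.135,show=False):
    p=pickle.load(open(name+".pkl","rb"));im=cv2.imread(f"pics/{name}.png")
    th=np.radians(th);b=np.array([np.cos(th),np.sin(th)]);t=np.array([-b[1],b[0]])
    def rect(z,lo,hi,tlo,thi,res):
        A=np.arange(lo,hi,res);T=np.arange(thi,tlo,-res)
        g=C0+A[None,:,None]*b+T[:,None,None]*t
        X=np.concatenate([g,np.full(g.shape[:2]+(1,),z)],2)
        E=p["extrinsics"];c=X@E[:3,:3].T+E[:3,3];u=c@p["intrinsics"].T;u=(u[...,:2]/u[...,2:]).astype(np.float32)
        return cv2.remap(im,u[...,0],u[...,1],cv2.INTER_CUBIC)
    def edges(n,sc,thr,res):
        # sc: score image; 4 sides subpixel line fits on largest blob
        m=(sc>thr).astype(np.uint8);k,l,s,c=cv2.connectedComponentsWithStats(m);i=1+np.argmax(s[1:,4]);m=(l==i)
        x,y,w,h=s[i,:4];print(n,"size mm",w*res*1e3,h*res*1e3,"centroid mm",)
        out=[]
        cols=np.arange(x+int(.12*w),x+int(.88*w));rows=np.arange(y+int(.12*h),y+int(.88*h))
        for nm,idx,ax,rev in(("top",cols,0,0),("bot",cols,0,1),("left",rows,1,0),("right",rows,1,1)):
            q=[]
            for j in idx:
                v=m[:,j] if ax==0 else m[j];k=np.nonzero(v)[0];q.append(k[-1] if rev else k[0])
            s1=np.polyfit(idx,q,1)[0]
            d=np.degrees(np.arctan(s1)); d=-d if ax==0 else d   # rotation CCW in world
            out.append((nm,round(float(np.degrees(th)+d),2)))
        print(n,out)
    T=rect(.135,-.03,.03,-.03,.03,.0001).astype(float);B,G,R=T[...,0],T[...,1],T[...,2]
    edges("yellow",(R+G)/2-B,80,.0001)
    T=rect(.095,-.05,-.01,-.03,.03,.0001).astype(float);B,G,R=T[...,0],T[...,1],T[...,2]
    edges("red",R-(G+B)/2,75,.0001)
    T=rect(.136,.07,.21,-.07,.07,.0002).astype(float);B,G,R=T[...,0],T[...,1],T[...,2]
    edges("rim",B-R,100,.0002)
run(sys.argv[1],float(sys.argv[2]))
E
python3 fit.py w5 -35; python3 fit.py w1 -111.5
```

```text
yellow size mm 16.0 26.000000000000004 centroid mm
yellow [('top', -10.07), ('bot', -80.0), ('left', -7.65), ('right', -34.72)]
red size mm 12.0 5.200000000000001 centroid mm
red [('top', -35.22), ('bot', -36.92), ('left', -32.66), ('right', -35.73)]
rim size mm 110.2 100.4 centroid mm
rim [('top', -35.6), ('bot', -35.64), ('left', -35.57), ('right', -35.57)]
yellow size mm 11.000000000000002 15.100000000000001 centroid mm
yellow [('top', -88.23), ('bot', -91.31), ('left', -125.83), ('right', -126.3)]
red size mm 11.600000000000001 5.1000000000000005 centroid mm
red [('top', -111.42), ('bot', -109.46), ('left', -118.09), ('right', -112.32)]
rim size mm 109.80000000000001 99.60000000000001 centroid mm
rim [('top', -111.23), ('bot', -170.72), ('left', -57.83), ('right', -111.2)]
```

```bash
sed -i 's/^    T=rect(.135,-.03,.03,-.03,.03,.0001)/    T=rect(.135,-.0135 if EX else -.03,.03,-.009,.009,.0001)/; s/edges("yellow",(R+G)\/2-B,80/cv2.imwrite(f"pics\/y_{name}.png",cv2.resize(T,None,fx=2,fy=2));edges("yellow",(R+G)\/2-B,80/; s/^run(/EX=0\nrun(/' fit.py
python3 fit.py w5 -36|head -2; python3 fit.py w1 -35|head -2
python3 - <<'E'
import cv2,numpy as np
a=cv2.imread("pics/y_w5.png");b=cv2.imread("pics/y_w1.png");cv2.imwrite("pics/yy.png",cv2.resize(np.vstack([a,b]),(800,480)))
print(a.shape)
E
```

```text
yellow size mm 13.9 8.3 centroid mm
yellow [('top', -36.14), ('bot', -34.49), ('left', -35.75), ('right', -36.78)]
yellow size mm 14.200000000000001 8.3 centroid mm
yellow [('top', -35.66), ('bot', -36.09), ('left', -35.87), ('right', -36.1)]
(360, 1200, 3)[ WARN:0@0.873] global loadsave.cpp:1063 imwrite_ Unsupported depth image for selected encoder is fallbacked to CV_8U.
[ WARN:0@0.519] global loadsave.cpp:1063 imwrite_ Unsupported depth image for selected encoder is fallbacked to CV_8U.
Traceback (most recent call last):
  File "fit.py", line 34, in <module>
    run(sys.argv[1],float(sys.argv[2]))
    ~~~^^^^^^^^^^^^^^^^^^^^^^^^^^^^^^^^
  File "fit.py", line 32, in run
    edges("rim",B-R,100,.0002)
    ~~~~~^^^^^^^^^^^^^^^^^^^^^
  File "fit.py", line 15, in edges
    m=(sc>thr).astype(np.uint8);k,l,s,c=cv2.connectedComponentsWithStats(m);i=1+np.argmax(s[1:,4]);m=(l==i)
                                                                                ~~~~~~~~~^^^^^^^^^
ValueError: attempt to get argmax of an empty sequence
```

View pics/yy.png

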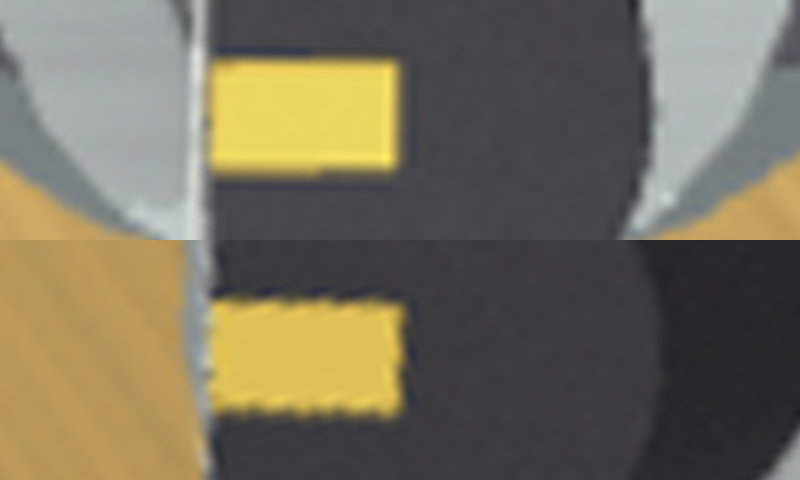

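```bash
cat >> h.py <<'E'
sg=np.radians(144.3);S=np.array([np.cos(sg),np.sin(sg)]);YT=np.array([-S[1],S[0]])
def knob(lam):
    e=np.pi/4-lam
    return np.r_[C0+.066*S+.08*np.cos(e)*YT,.075+.08*np.sin(e)]
def above(h,z): return np.r_[C0+.066*S+h*YT,z]
E
python3 - <<'E'
from h import *
import pickle
p=pickle.load(open("w5.pkl","rb"))
for l in(0,.1,.2,.3):print(l,knob(l),proj(p,knob(l)))
print("hub",proj(p,[*(C0+.066*S),.075]))
goal(above(.064,.22),54.3)
E
python3 -c "
import cv2
a=cv2.imread('pics/w5.png')[220:350,210:350];cv2.imwrite('pics/w5d.png',cv2.resize(a,None,fx=5,fy=5))"
```

```text
0 [0.46639241 0.00657534 0.13156854] [248.71304022 337.40329897]
0.1 [0.46326182 0.00221865 0.1256385 ] [250.44683074 338.9049354 ]
0.2 [ 0.46049233 -0.0016355   0.1192025 ] [252.15041615 339.43109809]
0.3 [ 0.45811161 -0.00494861  0.11232485] [253.80573979 339.03938837]
hub [254.78219585 253.06987396]
t 7.72 pos [0.5767 0.0454 0.2795] jawaz -37.0 q7 -1.09 delta [-6.45 10.48  5.96] turn 88.66922032865995 F [-0.2 -0.2  0.4]
```

View pics/w5d.png

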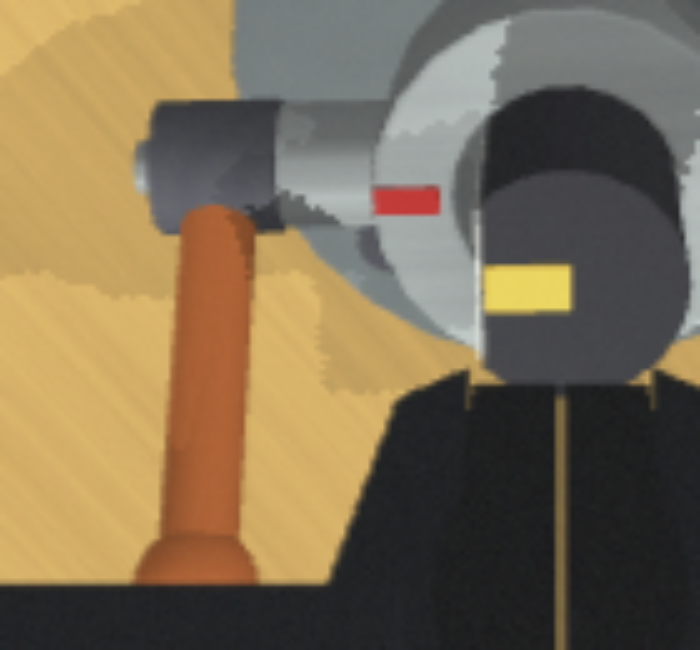

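Call:
send_rows --series '[{"delta_pos": [-1, 1.5, 0], "turn": -7, "jaw": 1}, {"delta_pos": [-2, 3, 0], "turn": -14, "jaw": 1}, {"delta_pos": [-3, 5, 0], "turn": -21, "jaw": 1}, {"delta_pos": [-4, 7, 0], "turn": -28, "jaw": 1}, {"delta_pos": [-5, 8.5, 0], "turn": -35, "jaw": 1}, {"delta_pos": [-6, 10, 0], "turn": -42, "jaw": 1}, {"delta_pos": [-6.4, 10.5, 0], "turn": -49, "jaw": 1}, {"delta_pos": [-6.4, 10.5, 0], "turn": -56, "jaw": 1}]'

```text
clock: 8.38
tool_pos: [0.4608, -0.0021, 0.2794]
eef_rot: [0.986, 0.166, -0.001, 0.001]
contact_force: [-0.2, -0.1, 1.4]
opening: 0.001
```

Call:
send_rows --series '[{"delta_pos": [0, 0, 0], "turn": -7, "jaw": 1}, {"delta_pos": [0, 0, 1], "turn": -14, "jaw": 1}, {"delta_pos": [0, 0, 2], "turn": -21, "jaw": 1}, {"delta_pos": [0, 0, 4], "turn": -28, "jaw": 1}, {"delta_pos": [0, 0, 5], "turn": -35.3, "jaw": 1}, {"delta_pos": [0, 0, 6], "turn": -35.3, "jaw": 1}, {"delta_pos": [0, 0, 6], "turn": -35.3, "jaw": 1}, {"delta_pos": [0, 0, 6], "turn": -35.3, "jaw": 1}]'

```text
clock: 9.05
tool_pos: [0.4628, 0.0003, 0.2194]
eef_rot: [0.891, 0.454, -0.0, 0.0]
contact_force: [0.4, 0.2, 0.8]
opening: 0.007
```

```bash
python3 - <<'E'
from h import *
import pickle
goal(above(.064,.22),54.3)
p=vision.camera_params("wrist");im=vision.snapshot("wrist");cv2.imwrite("pics/w6.png",im);pickle.dump(p,open("w6.pkl","wb"))
for l in(0,.1,.2):print(l,proj(p,knob(l)))
goal(above(.060,.18),54.3)
E
```

```text
t 9.05 pos [4.628e-01 3.000e-04 2.194e-01] jawaz 54.0 q7 0.09 delta [-0.02 -0.07 -0.06] turn -0.28446627780883205 F [0.4 0.2 0.8]
0 [332.26192911 254.04347882]
0.1 [323.67083592 250.84702291]
0.2 [316.42312358 247.53555191]
t 9.1 pos [0.4632 0.0008 0.22  ] jawaz 54.1 q7 0.1 delta [ 0.32 -0.08  4.  ] turn -0.21902819003194907 F [-0.4 -0.3  0.2]
```

View pics/w6.png

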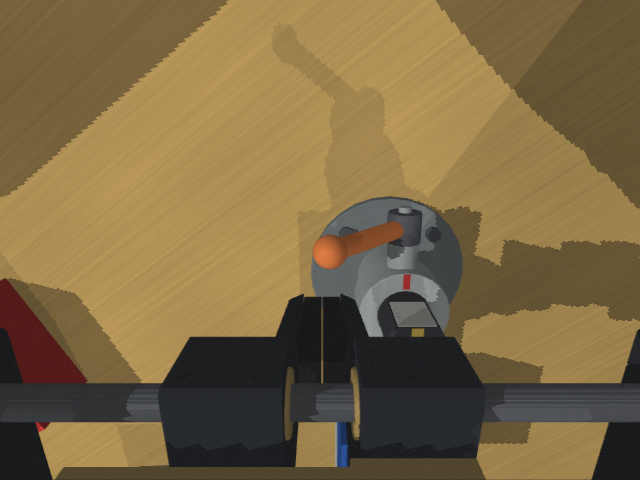

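Call:
send_rows --series '[{"delta_pos": [0.4, -0.1, 3], "turn": 0, "jaw": 1}, {"delta_pos": [0.5, -0.1, 5.5], "turn": 0, "jaw": 1}, {"delta_pos": [0.5, -0.1, 6.6], "turn": 0, "jaw": 1}, {"delta_pos": [-0.1, -0.1, 7.5], "turn": 0, "jaw": 1}, {"delta_pos": [-0.7, -0.1, 8.6], "turn": 0, "jaw": 1}, {"delta_pos": [-1.2, -0.1, 9.7], "turn": 0, "jaw": 1}, {"delta_pos": [-1.5, -0.1, 10.8], "turn": 0, "jaw": 1}, {"delta_pos": [-1.6, -0.1, 11.6], "turn": 0, "jaw": 1}]'

```text
clock: 9.77
tool_pos: [0.4526, -0.0127, 0.1039]
eef_rot: [0.891, 0.455, -0.001, 0.001]
contact_force: [-2.0, -2.1, 2.7]
opening: 0.005
```

```bash
python3 - <<'E'
from h import *
im=vision.snapshot("wrist");cv2.imwrite("pics/w7.png",im)
goal(above(.080,.083),54.3)
E
```

```text
t 9.82 pos [ 0.4524 -0.0124  0.103 ] jawaz 54.1 q7 -0.2 delta [0.02 0.02 2.  ] turn -0.181115900884663 F [-0.4  0.2 -1.4]
```

View pics/w7.png

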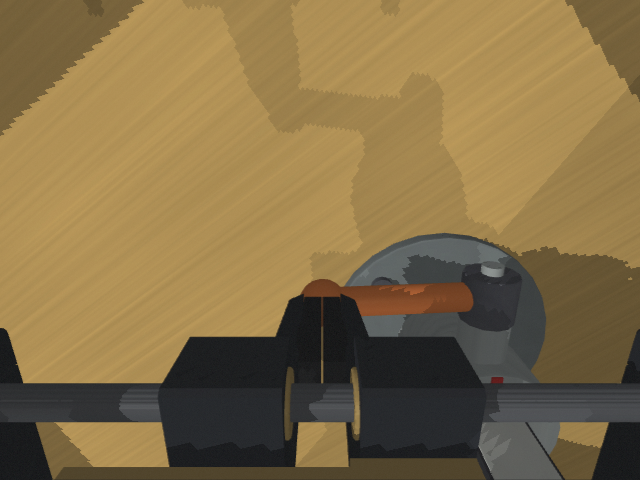

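Call:
send_rows --series '[{"delta_pos": [0, 0, 0.8], "turn": 0, "jaw": 1}, {"delta_pos": [0, 0, 1.5], "turn": 0, "jaw": 1}, {"delta_pos": [0, 0, 2], "turn": 0, "jaw": 1}, {"delta_pos": [0, 0, 2], "turn": 0, "jaw": 1}]'

```text
clock: 10.15
tool_pos: [0.4534, -0.0111, 0.0838]
eef_rot: [0.89, 0.456, 0.0, 0.0]
contact_force: [-0.4, -0.1, -0.2]
opening: 0.004
```

Call:
send_rows --series '[{"delta_pos": [0, 0, 0.2], "turn": 0, "jaw": 1}, {"delta_pos": [0, 0, 0.2], "turn": 0, "jaw": 1}]'

```text
clock: 10.32
tool_pos: [0.4535, -0.0109, 0.0827]
eef_rot: [0.89, 0.456, 0.001, 0.001]
contact_force: [-1.4, -1.1, 8.6]
opening: 0.01
```

Call:
send_rows --series '[{"delta_pos": [0, 0, 0.2], "turn": 0, "jaw": 1}, {"delta_pos": [0, 0, 0.2], "turn": 0, "jaw": 1}]'

```text
clock: 10.48
tool_pos: [0.4536, -0.0109, 0.0819]
eef_rot: [0.89, 0.456, 0.001, 0.001]
contact_force: [-3.8, -1.4, 24.8]
opening: 0.008
```

Call:
send_rows --series '[{"delta_pos": [0, 0, 0.1], "turn": 0, "jaw": 1}, {"delta_pos": [0, 0, 0.1], "turn": 0, "jaw": 1}]'

```text
clock: 10.65
tool_pos: [0.4536, -0.0109, 0.0815]
eef_rot: [0.89, 0.456, 0.002, 0.002]
contact_force: [-3.9, -1.9, 31.5]
opening: 0.005
```

Call:
send_rows --series '[{"delta_pos": [0, 0, -1], "turn": 0, "jaw": 1}, {"delta_pos": [0, 0, -3], "turn": 0, "jaw": 1}, {"delta_pos": [0, 0, -6], "turn": 0, "jaw": 1}, {"delta_pos": [0, 0, -9], "turn": 0, "jaw": 1}, {"delta_pos": [0, 0, -12], "turn": 0, "jaw": 1}, {"delta_pos": [0, 0, -15], "turn": 0, "jaw": 1}, {"delta_pos": [0, 0, -18], "turn": 0, "jaw": 1}, {"delta_pos": [0, 0, -20], "turn": 0, "jaw": 1}]'

```text
clock: 11.32
tool_pos: [0.4534, -0.0102, 0.2818]
eef_rot: [0.89, 0.456, 0.002, 0.0]
contact_force: [0.8, -0.9, -0.7]
opening: 0.003
```

```bash
python3 - <<'E'
from h import *
goal([.57,.045,.28])
E
```

```text
t 11.32 pos [ 0.4534 -0.0102  0.2818] jawaz 54.3 q7 0.24 delta [11.28  6.25  0.23] turn None F [ 0.8 -0.9 -0.7]
```

Call:
send_rows --series '[{"delta_pos": [2, 1, 0], "turn": 7, "jaw": 1}, {"delta_pos": [4, 2, 0], "turn": 14, "jaw": 1}, {"delta_pos": [6, 3, 0], "turn": 21, "jaw": 1}, {"delta_pos": [8, 4, 0], "turn": 28, "jaw": 1}, {"delta_pos": [10, 5.5, 0], "turn": 35, "jaw": 1}, {"delta_pos": [11.5, 6.3, 0], "turn": 42, "jaw": 1}, {"delta_pos": [11.5, 6.3, 0], "turn": 49, "jaw": 1}, {"delta_pos": [11.5, 6.3, 0], "turn": 56, "jaw": 1}]'

```text
clock: 11.98
tool_pos: [0.5718, 0.0471, 0.279]
eef_rot: [1.0, -0.017, 0.001, -0.001]
contact_force: [0.4, 0.2, 0.4]
opening: 0.005
```

Call:
send_rows --series '[{"delta_pos": [0, 0, 0], "turn": 7, "jaw": 1}, {"delta_pos": [0, 0, 0], "turn": 14, "jaw": 1}, {"delta_pos": [0, 0, 0], "turn": 21, "jaw": 1}, {"delta_pos": [0, 0, 0], "turn": 28, "jaw": 1}, {"delta_pos": [0, 0, 0], "turn": 34, "jaw": 1}, {"delta_pos": [0, 0, 0], "turn": 34, "jaw": 1}, {"delta_pos": [0, 0, 0], "turn": 34, "jaw": 1}]'

```text
clock: 12.57
tool_pos: [0.571, 0.0461, 0.2791]
eef_rot: [0.952, -0.305, 0.0, -0.0]
contact_force: [-0.1, 0.3, 0.4]
opening: 0.002
```

```bash
python3 - <<'E'
from h import *
import pickle
goal([.576,.046,.28],-36)
p=vision.camera_params("wrist");im=vision.snapshot("wrist");cv2.imwrite("pics/w8.png",im);pickle.dump(p,open("w8.pkl","wb"))
for l in(.8,.9,.96):print(l,proj(p,knob(l)))
im=vision.snapshot("scene");cv2.imwrite("pics/s8.png",im)
p=vision.camera_params("scene")
for l in(.8,.9,.96):print(l,proj(p,knob(l)))
cv2.imwrite("pics/s8c.png",cv2.resize(im[180:310,230:400],None,fx=4.5,fy=4.5,interpolation=2))
E
python3 fit.py w8 -36 2>/dev/null
```

```text
t 12.57 pos [0.571  0.0461 0.2791] jawaz -35.5 q7 -1.06 delta [ 0.41 -0.28 -0.09] turn 0.4922076664523445 F [-0.1  0.3  0.4]
0.8 [260.97124949 321.45480634]
0.9 [262.11603588 317.03709665]
0.96 [262.76029993 314.16240606]
0.8 [308.13104384 226.52109308]
0.9 [308.37766973 228.40275525]
0.96 [308.66594511 229.52011268]
yellow size mm 14.0 8.0 centroid mm
yellow [('top', -36.33), ('bot', -36.65), ('left', -36.0), ('right', -34.85)]
red size mm 12.0 5.200000000000001 centroid mm
red [('top', -36.11), ('bot', -35.08), ('left', -36.22), ('right', -34.26)]
rim size mm 109.80000000000001 99.60000000000001 centroid mm
rim [('top', -35.75), ('bot', -35.65), ('left', -35.77), ('right', -35.76)]
```

View pics/w8.png

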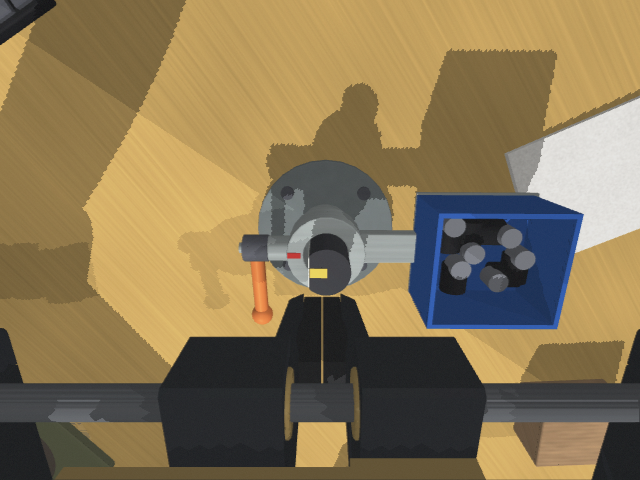

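View pics/s8c.png

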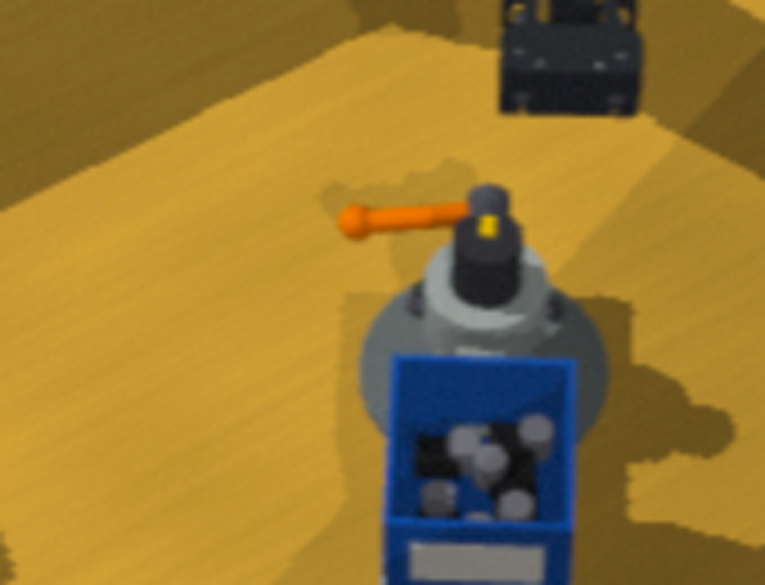

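```bash
python3 -c "
from plant import order;print(order.finish_job())"
```

```text
the job is handed in; nothing more can be done
None
```

I pushed the blue bin's arm about 76° counter-clockwise until the set screw faced the flat. Then I pressed the orange lever down to its stop, lifted clear and handed the job in at about 13 s.

- **Alignment:** the last wrist view put the bin arm at −35.7° and the yellow mark at about −36° (its edges scatter by about 1°). The screw is therefore square to the flat within roughly 0.5°. The bin's direction changed by only about 0.1° between the views before and after tightening.
- **Lever:** the force rose to about 31 N while the lever barely moved, and the ball end sits where the 0.96 stop predicts. The wrist view gives about 0.95 and the scene view about 0.93, which agree within pixel accuracy.
- **Disagreement:** an early hand-picked estimate of the flat was 1–2° off, at 145–146° against about 144°. I relied on the later edge fits instead.
- **Other objects:** I never pushed the red bin, the carton or the keypad. I did not measure their positions again at the end. The gripper ended shut and empty, about 28 cm above the counter, touching nothing.

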